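Check a core drill's length on the setting stand

ROBOT

A 6-joint arm with a two-finger parallel gripper is mounted at the origin on a cart in front of the work surface, level with it; the furniture and walls round the work are solid. World frame = base frame: x ahead of the robot, y to its left, z up, the work surface at z = 0. Lengths are in m, angles in rad, forces in N, time in s.
With the tool pointing down it reaches from about 0.275 to 0.875 m from the base axis. Payload 12.5 kg.
Tool frame: the origin (TCP) lies at the very end of the fingers, on their centre line; the grasp point (between the pads) lies env.grip_point_offset behind it (env.grip_point_offset is the distance from the TCP to the grasp point, in m); z points along the fingers, x is the direction in which the jaws open and shut, and the axes are right-handed (so a half turn about z gives the same grasp; the last joint's range is limited). The gripper opens to 85 mm and grips with 20 to 120 N. Pads are 22 mm wide; open, the fingers measure 114 mm over their backs; the gripper's body (76 mm by 85 mm) begins 54 mm behind the grasp point. The pads swing forward as they close: fully open they stand 13 mm farther back than shut.
Start: joints at [-1.412, 0.351, 1.652, -0, 1.139, -0.085], TCP at [0.133, -0.534, 0.231] pointing down, gripper open.
Joint ranges: [-2.75, 2.75], [-0.79, 2.1], [0.01, 2.65], [-1.57, 4.71], [0.07, 3.14], [-2.87, 2.87]. Speed limits (rad/s): [2.22, 2.22, 2.79, 3.14, 3.14, 3.14].

INTERFACE

Orientations are given as a unit quaternion [x, y, z, w].
In Python, from workcell import env gives the robot as it stands.
- The arm moves only by the shell command python3 -m handwheel 'ROWS'. ROWS is JSON, one flat list of numbers, 7 for each row, row after row: the shift along the world's x, y, z in mm, then the turn, a rotation vector about the world's x, y, z in degrees, then the opening, from 0 (shut) to 1 (fully open). A call has 1 to 20 rows; each row is the pose to reach, as a shift and turn from the pose commanded when the call began; what a row does not reach only later rows make up. A row lasts 1/10 s, in which the tool goes at most 50 mm and 8.59 degrees, less where a joint would pass 70% of its speed; a pose out of reach is approached as far as the arm can. A call with a gripper value outside its range is refused whole. The fingers move at their own pace and stop on an object; the grip force is fixed at half the most. Time passes only in rows, so rows that repeat a pose let the fingers close. It gives the time, the measured TCP pose, the force and the opening at its end, in the units of the state.
- env.get_obs(): the state, without advancing time (a new reading comes with each control period).
- env.grab_frame(name): name is "scene" or "top" or "wrist"; returns the picture (400x640x3 uint8, blue, green, red); there is no depth.
- env.camera_params(name): a dict with "vertical_fov" (degrees; the focal length in pixels is half the picture's height over the tangent of half this angle, whatever the lens; pixels are square), "cx", "cy" (the principal point, pixels), "R" (3x3) and "t" (3): a world point X has camera coordinates R X + t. Camera axes: x right, y down, z forward; pixel columns grow to the right and rows downward; lengths in m; the calibration is good to about 2 mm. A picture is of the moment at which its call begins: read the wrist's pose just before it. camera_params takes no time and is no camera call; for the wrist camera it gives the pose at the moment of the call.
- env.sign_off(): hands the job in, once; it reports no verdict.
Trained networks look in the newest picture that a camera, given by its name, has taken for a name from the list of things; names that differ only in an ending like _2 or _b are one class to them, and where a whole thing is asked for, a point or a joint stands for the part that bears it (a point fixed in the world has none). Each returns a list of dicts, best first, with "confidence" (0 to 1); they miss things now and then, are a little off and sometimes report something else, mostly with a low value. They report only what shows in the picture. A call takes as long as a camera call. They do not tell look-alikes from the thing itself.
- env.search_frame(camera, query): "xy" ([column, row] in pixels, amid what is visible of it).
- env.place_of(camera, query): "xy" ([column, row] in pixels: a listed point, or the origin of a listed thing).
The state is a dict: "time_s": time; "qpos": joint angles; "joint_velocities": joint speeds; "effort": joint torques, N m; "tool_pos": TCP position; "orientation": TCP orientation; "force": force on the tool from outside, world axes, zero at the start; "moment": the same for the moment, N m; "gripper_width": opening from 0.0 (shut) to 1.0 (fully open).
Only numpy, scipy, OpenCV 4.12 (cv2) and the standard library are available. Lean on these libraries where they do the work, as an engineer would, in place of code of your own. Each camera call takes 0.05 s, during which the arm holds its last target.

TASK

Take the long core drill by its knurled grip out of the wooden rack and lower it upright through the guide sleeve of the setting stand without the drill touching the sleeve or bridge or the gripper touching the stand, until its tip presses the sprung pad underneath about halfway down (not to its stop). Finish while holding the drill still there, centred in the sleeve. Leave the other two tools standing in the rack.

Things in the scene. Friction and masses are not known exactly. Their poses are not given: they have to be found in the camera images.
- long_drill: the longest of three tools standing in the rack: a straight steel core drill 155 mm long, loose. Origin at the centre of its foot (the tip), z along it to the top. Tube 10 mm in diameter from z 0 to 106 mm, brass flange 26 mm in diameter at z 106 to 110 mm, knurled round grip 20 mm in diameter at z 110 to 155 mm. 0.08 to 0.17 kg. In the rack it stands upright with its tip 10 mm above the bench.
- drill_tip (a point): centre of the long drill's foot, its lower end (same as its origin)
- drill_grip (a point): point on the long drill's axis at z = 134 mm, in the knurled grip: where to hold it with the fingers from above
- short_drill: bystander in the rack: a like drill but 105 mm long (grip at z 60 to 105 mm). Origin at the centre of its foot
- disc_mandrel: bystander in the rack: a 115 mm long mandrel with a black disc 42 mm in diameter at z 60 to 70 mm and a knurled grip above it, to z 115 mm. Origin at the centre of its foot
- rack: fixed wooden block 50 x 200 x 45 mm (x, y, z), origin at the centre of its underside, with three blind holes 12 mm wide and 35 mm deep in a row along its y axis at y = -70, 0 and +70 mm. The three tools stand in these in any order. The clear way to close the fingers is along the block's x axis, across the row
- setter: fixed setting stand, origin at the centre of its underside: grey base 90 x 130 x 12 mm (x, y, z), in its middle a sprung brass pad, over it the bridge with the guide sleeve; topmost point 108 mm
- guide: the stand's bridge (fixed; same origin and axes as the stand): two posts 12 mm in diameter at y = -52 and +52 mm, a cross bar 50 x 124 mm at z 84 to 98 mm, and in its middle an upright steel sleeve 36 mm in outer diameter, z 78 to 108 mm, with a bore 22 mm in diameter right through
- guide_mouth (a point): centre of the bore at the sleeve's upper end, 108 mm above the bench; the bore runs straight down from here, the pad lies 66 mm below on the same axis
- pad_top (a point): centre of the top face of the brass pad (26 mm in diameter), 42 mm above the bench when not pressed; moves with the pad
- pad (a joint): how far the pad is pressed down, m: 0 at rest, stop at 0.014. Spring: 1.5 N to start it, 3.6 N halfway (0.007), 5.7 N at the stop
There are look-alikes about, which are no part of the job. Leave any orange or pink look-alike of the long_drill alone.

How it is judged:
By the outcome, as a careful person would: the job done as asked, in the order asked, and still so for the second after the job is handed in, while the arm keeps its last pose, push and grip.
It also fails if it takes over 51 s, if anything falls off the work surface, if the arm or the gripper's body presses on something with over 40 N, if the wrist force passes 120 N, or if a joint passes its speed limit or range.

## Working session

There is one attempt and no reset: what is moved stays moved. The work goes in short steps, Python scripts to look and compute and a shell command to move; the robot and the scene stay as the last step left them, time stands still between calls to the robot, and variables do not carry over. Pictures are saved under pics/ and viewed, and the job is handed in when it is done.

```bash
mkdir -p pics; ls; python3 - <<'E'
from workcell import env
import cv2
o=env.get_obs(); print(o); print(env.grip_point_offset)
for c in ("scene","top","wrist"):
    cv2.imwrite(f"pics/{c}0.png",env.grab_frame(c)); p=env.camera_params(c); print(c,p)
    if c!="wrist":
        for q in ("long_drill","drill_grip","guide_mouth","setter","rack","pad_top"):
            print(q,[(round(d["confidence"],2),[round(v) for v in d["xy"]]) for d in env.place_of(c,q)])
E
```

```text
pics
{'time_s': 0.0, 'qpos': array([-1.41160488e+00,  3.51283440e-01,  1.65240973e+00, -1.97570655e-05,
        1.13908015e+00, -8.46375270e-02]), 'joint_velocities': array([-8.18203415e-05, -1.45465658e-04, -5.76598325e-04,  1.25924620e-03,
        8.59339576e-04,  5.98247516e-04]), 'effort': array([ 9.31618633e-04, -5.06105089e+01, -2.91406846e+01,  2.96021341e-07,
        4.56989830e-03, -9.07217469e-06]), 'tool_pos': array([ 0.13273027, -0.53341402,  0.23073802]), 'orientation': array([ 7.87853954e-01, -6.15861834e-01, -4.38798246e-04, -3.95008146e-04]), 'force': array([ 0.07097074, -0.06956621, -0.45373349]), 'moment': array([-0.00832488, -0.00311091, -0.06119661]), 'gripper_width': 1.0033364709397627}
0.0187
scene {'vertical_fov': 50.9756845314079, 'cx': 322.7990092480604, 'cy': 202.4020948075953, 'R': array([[-0.59400352, -0.80432778,  0.01471877],
       [-0.32521006,  0.22335552, -0.91888559],
       [ 0.73579769, -0.55060796, -0.39424945]]), 't': array([0.40930622, 0.23076798, 0.59771846])}
long_drill []
drill_grip [(0.89, [281, 190]), (0.73, [329, 204]), (0.69, [258, 187])
[... 360 characters left out ...]
13, -0.99112606]]), 't': array([0.10852661, 0.51590717, 0.96388628])}
long_drill [(0.55, [269, 208]), (0.54, [268, 172]), (0.51, [290, 238])]
drill_grip [(0.71, [262, 204]), (0.56, [282, 238]), (0.47, [261, 167])]
guide_mouth [(0.68, [261, 202]), (0.56, [402, 219])]
setter [(0.59, [395, 224])]
rack [(0.9, [268, 211])]
pad_top [(0.64, [394, 223]), (0.47, [397, 222])]
wrist {'vertical_fov': 59.68935583985029, 'cx': 316.2529463541712, 'cy': 204.1661430462532, 'R': array([[ 2.40243569e-01, -9.70712601e-01, -2.71555029e-04],
       [-9.27406214e-01, -2.29608194e-01,  2.95292720e-01],
       [-2.86706716e-01, -7.06903353e-02, -9.55406791e-01]]), 't': array([-0.5500229 , -0.0380688 ,  0.37816208])}
```

View pics/scene0.png

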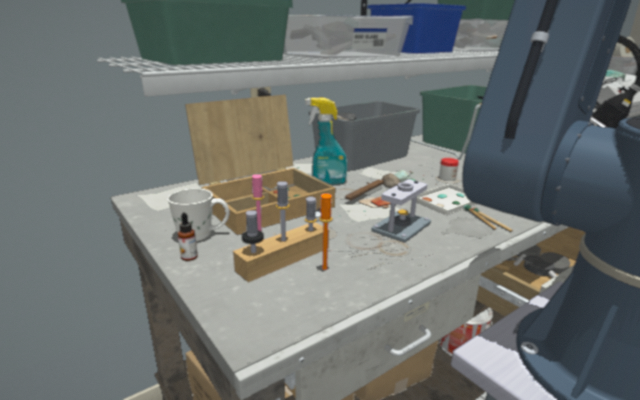

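View pics/top0.png

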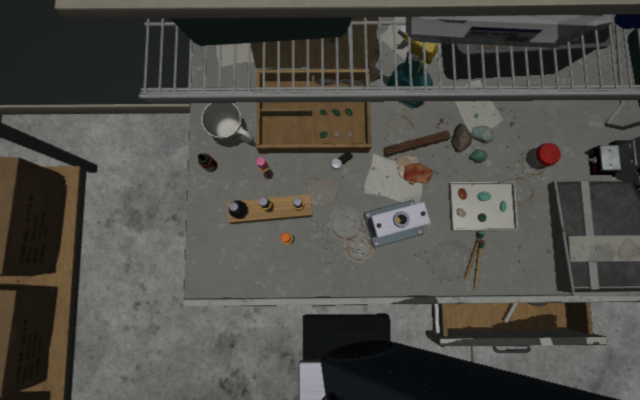

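View pics/wrist0.png

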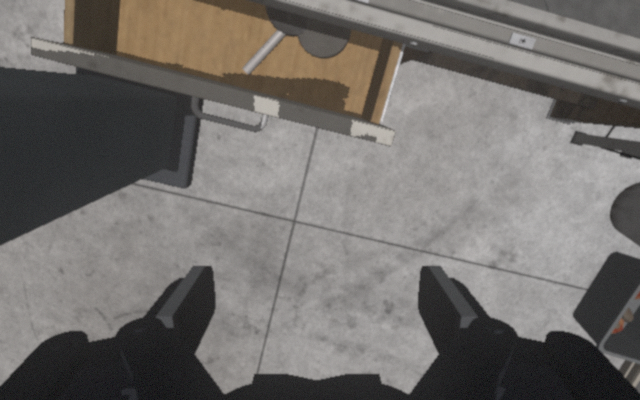

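Candidates for the long drill (scene image): grey (281,190) in the rack's middle hole, pink (258,187) and orange (326,205) standing outside the rack. The steel-grey one in the rack fits, since pink and orange are look-alikes. I'll confirm in a crop and triangulate.

```bash
cat > h.py <<'E'
import numpy as np, cv2
from workcell import env
def K(p):
    f=200/np.tan(np.radians(p["vertical_fov"])/2); return f
def proj(p,X):
    c=p["R"]@np.asarray(X)+p["t"]; f=K(p); return np.array([p["cx"]+f*c[0]/c[2],p["cy"]+f*c[1]/c[2]])
def ray(p,uv):
    f=K(p); d=p["R"].T@np.array([(uv[0]-p["cx"])/f,(uv[1]-p["cy"])/f,1]); return -p["R"].T@p["t"], d/np.linalg.norm(d)
def tri(obs):
    A=np.zeros((3,3));b=np.zeros(3);R=[]
    for p,uv in obs:
        o,d=ray(p,uv);M=np.eye(3)-np.outer(d,d);A+=M;b+=M@o;R.append((M,o))
    X=np.linalg.solve(A,b); return X,[float(np.linalg.norm(M@(X-o))) for M,o in R]
def atz(p,uv,z):
    o,d=ray(p,uv); return o+d*(z-o[2])/d[2]
E
python3 - <<'E'
from h import *
s=env.camera_params("scene");t=env.camera_params("top")
for n,a,b in [("grip",(281,190),(262,204)),("pink",(258,187),(261,167)),("orange",(329,204),(282,238)),("mouth",(400,184),(402,219)),("setter",(402,228),(395,224)),("rack",(281,259),(268,211))]:
    X,r=tri([(s,a),(t,b)]); print(n,X.round(4),np.round(r,4))
I=cv2.imread("pics/scene0.png")[150:290,220:460]; cv2.imwrite("pics/sc.png",cv2.resize(I,None,fx=3.3,fy=3.3,interpolation=cv2.INTER_CUBIC))
I=cv2.imread("pics/top0.png")[140:260,210:450]; cv2.imwrite("pics/tc.png",cv2.resize(I,None,fx=3.3,fy=3.3,interpolation=cv2.INTER_CUBIC))
E
```

```text
grip [0.5089 0.2314 0.1523] [0.0013 0.0013]
pink [0.5935 0.2362 0.1325] [0.0003 0.0003]
orange [0.4327 0.1845 0.1405] [0.0053 0.0053]
mouth [ 0.4826 -0.0712  0.1083] [0.0067 0.0067]
setter [ 0.478  -0.0797 -0.0035] [0.0017 0.0017]
rack [0.5115 0.2355 0.0036] [0.0001 0.0001]
```

View pics/sc.png

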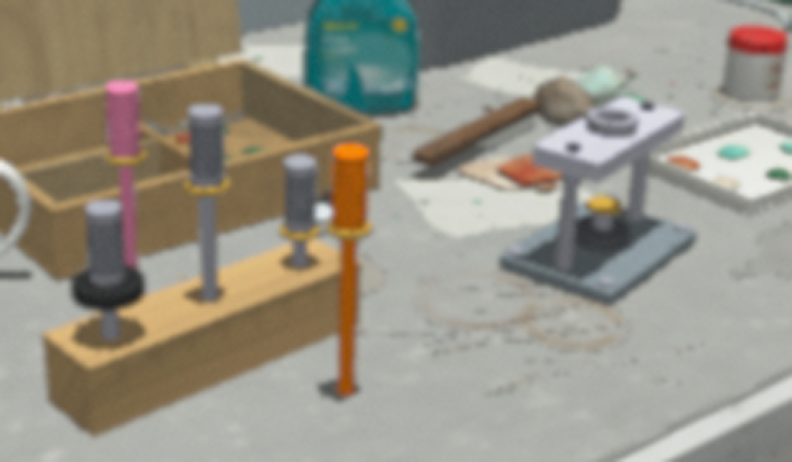

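View pics/tc.png

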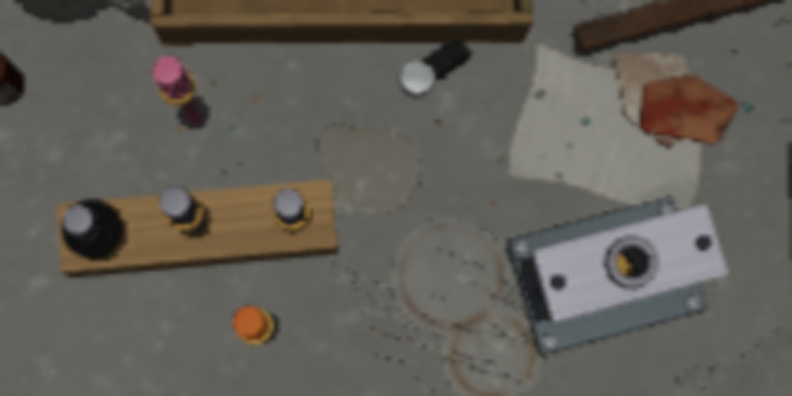

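The crop confirms it: the grey drill in the middle hole (crop 205,145) is the tallest of the three rack tools, with a brass flange. The mandrel with its disc is on the left and the short drill on the right. Orange stands in front of the rack on the bench, and pink stands behind it.

```bash
python3 - <<'E'
from h import *
s=env.camera_params("scene");t=env.camera_params("top");w=env.camera_params("wrist")
print("shelf",tri([(s,(150,85)),(t,(146,95))]))
print("cams",[(-p["R"].T@p["t"]).round(3) for p in (s,t,w)])
o=env.get_obs()
from scipy.spatial.transform import Rotation as Ro
R=Ro.from_quat(o["orientation"]).as_matrix(); print("toolx",R[:,0].round(3),"toolz",R[:,2].round(3))
C=-w["R"].T@w["t"]; print("cam in tool",(R.T@(C-o["tool_pos"])).round(4)); print("cam axes in tool",(R.T@w["R"].T).round(3))
print("bin",[atz(t,u,0.1).round(3) for u in [(556,182),(556,290),(190,298),(600,150)]])
print("mouth@.108",atz(t,(402,219),.108),atz(s,(404,187),.108))
E
python3 -m handwheel '[0,0,40,0,0,8,0.6, 20,40,80,0,0,16,0.6, 40,80,90,0,0,24,0.6, 60,120,90,0,0,32,0.6, 80,160,90,0,0,40,0.6, 100,200,90,0,0,48,0.6, 120,240,90,0,0,56,0.6, 140,280,90,0,0,64,0.6, 160,320,90,0,0,72,0.6, 180,360,90,0,0,80,0.6, 200,400,90,0,0,80,0.6, 200,420,90,0,0,80,0.6, 200,420,90,0,0,80,0.6, 200,420,90,0,0,80,0.6]'
python3 - <<'E'
from h import *
o=env.get_obs();print(o["tool_pos"].round(4),o["orientation"].round(4))
cv2.imwrite("pics/w1.png",env.grab_frame("wrist"));
E
```

```text
shelf (array([0.6718382 , 0.40243049, 0.33812898]), [0.00480453569361532, 0.004804535693615306])
cams [array([-0.122,  0.607,  0.442]), array([0.385, 0.112, 1.023]), array([ 0.205, -0.516,  0.372])]
toolx [ 0.241 -0.97   0.   ] toolz [-0. -0. -1.]
cam in tool [ 0.0002 -0.0746 -0.1411]
cam axes in tool [[ 1.    -0.001 -0.001]
 [ 0.001  0.955  0.295]
 [ 0.    -0.295  0.955]]
bin [array([ 0.56 , -0.433,  0.1  ]), array([ 0.318, -0.412,  0.1  ]), array([0.309, 0.393, 0.1  ]), array([ 0.635, -0.541,  0.1  ])]
mouth@.108 [ 0.47780473 -0.07597676  0.108     ] [ 0.46870117 -0.05977688  0.108     ]
time_s: 2.15
tool_pos: [0.3328, -0.1137, 0.3214]
orientation: [0.999, 0.035, 0.0, 0.0]
force: [-0.2, -0.5, -0.3]
gripper_width: 0.597
[ 0.3328 -0.1137  0.3214] [9.994e-01 3.520e-02 2.000e-04 2.000e-04]
```

View pics/w1.png

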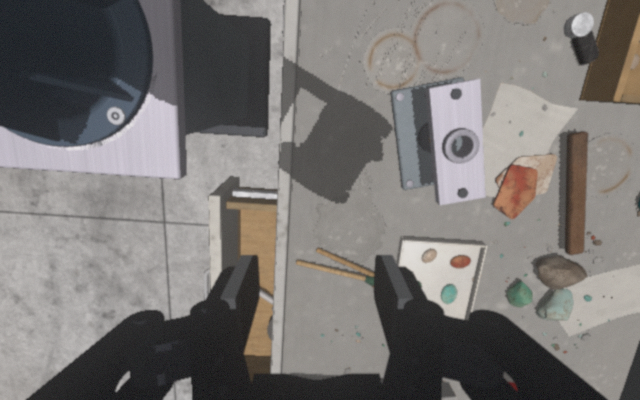

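```bash
cat >> h.py <<'E'
def look(tag,queries):
    p=env.camera_params("wrist"); I=env.grab_frame("wrist"); cv2.imwrite(f"pics/{tag}.png",I)
    o=env.get_obs(); print("t",round(o["time_s"],2),"tcp",o["tool_pos"].round(4),"F",o["force"].round(2),"g",round(o["gripper_width"],3))
    for q in queries: print(q,[(round(d["confidence"],2),[round(float(v),1) for v in d["xy"]]) for d in env.place_of("wrist",q)])
    np.savez(f"pics/{tag}.npz",**{k:np.asarray(v) for k,v in p.items()})
def load(tag): return {k:v for k,v in np.load(f"pics/{tag}.npz").items()}
E
python3 -m handwheel '[40,15,-10,0,0,0,0.6, 80,30,-20,0,0,0,0.6, 117,65,-30,0,0,0,0.6, 117,65,-30,0,0,0,0.6, 117,65,-30,0,0,0,0.6]'
python3 -c "
from h import *
look('w2',['guide_mouth','pad_top'])"
python3 -m handwheel '[40,20,0,0,0,0,0.6, 50,60,-10,0,0,0,0.6,  50,60,-10,0,0,0,0.6, 50,60,-10,0,0,0,0.6]'
python3 -c "
from h import *
look('w3',['guide_mouth','pad_top'])"
python3 -m handwheel '[0,45,0,0,0,0,0.6, 0,90,0,0,0,0,0.6,  0,135,0,0,0,0,0.6, 0,180,0,0,0,0,0.6, 0,225,0,0,0,0,0.6, 0,230,0,0,0,0,0.6, 0,230,0,0,0,0,0.6, 0,230,0,0,0,0,0.6]'
python3 -c "
from h import *
look('w4',['drill_grip'])"

```

```text
time_s: 2.7
tool_pos: [0.4499, -0.0492, 0.2907]
orientation: [0.999, 0.035, -0.001, -0.0]
force: [-0.9, -0.4, -0.5]
gripper_width: 0.596
t 2.75 tcp [ 0.4495 -0.0496  0.2911] F [-0.37 -0.05  0.  ] g 0.602
guide_mouth [(0.71, [347.5, 206.7])]
pad_top [(0.42, [342.3, 188.9])]
time_s: 3.25
tool_pos: [0.4994, 0.0108, 0.2815]
orientation: [0.999, 0.035, 0.0, 0.0]
force: [-0.2, -1.2, 0.1]
gripper_width: 0.599
t 3.3 tcp [0.4994 0.0103 0.2818] F [ 0.18 -0.26  0.08] g 0.603
guide_mouth [(0.55, [291.2, 264.0]), (0.25, [294.7, 223.6])]
pad_top []
time_s: 4.2
tool_pos: [0.5, 0.2398, 0.2815]
orientation: [0.999, 0.034, 0.0, 0.0]
force: [0.6, -0.8, -0.2]
gripper_width: 0.598
t 4.25 tcp [0.5    0.2397 0.2815] F [ 0.05  0.27 -0.39] g 0.599
drill_grip [(0.92, [433.4, 204.9]), (0.91, [333.4, 208.7]), (0.77, [242.6, 247.4])]
```

```bash
python3 -c "
import cv2,numpy as np
a=[cv2.imread(f'pics/w{i}.png') for i in (2,3,4)]
cv2.imwrite('pics/m1.png',cv2.resize(np.hstack(a[:2]),(800,250)))"
```

```text
(no output)
```

View pics/m1.png

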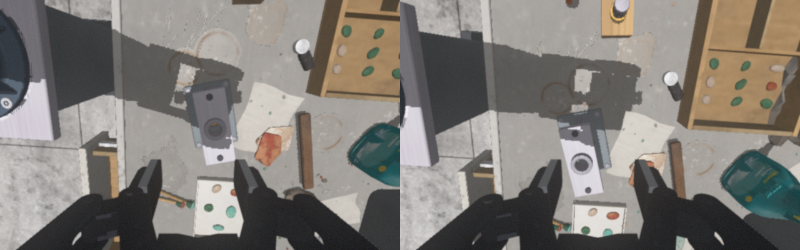

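View pics/w4.png

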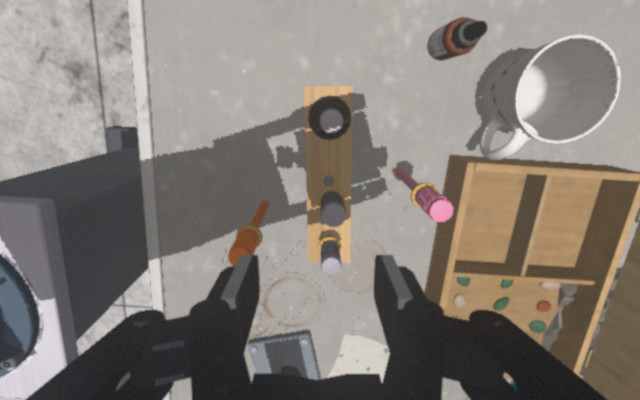

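```bash
python3 -m handwheel '[-30,-40,0,0,0,0,0.6, -50,-60,0,0,0,0,0.6,  -50,-60,0,0,0,0,0.6, -50,-60,0,0,0,0,0.6]'
python3 - <<'E'
from h import *
look('w5',['drill_grip'])
for tag,u,v in [('w2',347,207),('w3',291,264),('w4',333,220),('w5',420,170)]:
    I=cv2.imread(f'pics/{tag}.png')
    u0,v0=max(u-50,0),max(v-75,0); c=I[v0:v0+150,u0:u0+100]; cv2.imwrite(f'pics/{tag}c.png',cv2.resize(c,(400,600),interpolation=cv2.INTER_CUBIC)); print(tag,u0,v0)
E
python3 -c "
import cv2,numpy as np
for a,b in (('w2','w3'),('w4','w5')): cv2.imwrite(f'pics/{a}{b}.png',np.hstack([cv2.imread(f'pics/{a}c.png'),cv2.imread(f'pics/{b}c.png')]))"
```

```text
time_s: 4.7
tool_pos: [0.4501, 0.1804, 0.2819]
orientation: [0.999, 0.034, 0.001, -0.0]
force: [-0.1, -0.3, 0.1]
gripper_width: 0.601
t 4.75 tcp [0.4504 0.1809 0.2817] F [-1.04 -0.43 -0.14] g 0.598
drill_grip [(0.96, [401.1, 141.0]), (0.63, [504.8, 136.3]), (0.55, [298.2, 187.0]), (0.23, [373.7, 58.7])]
w2 297 132
w3 241 189
w4 283 145
w5 370 95
```

View pics/w2w3.png

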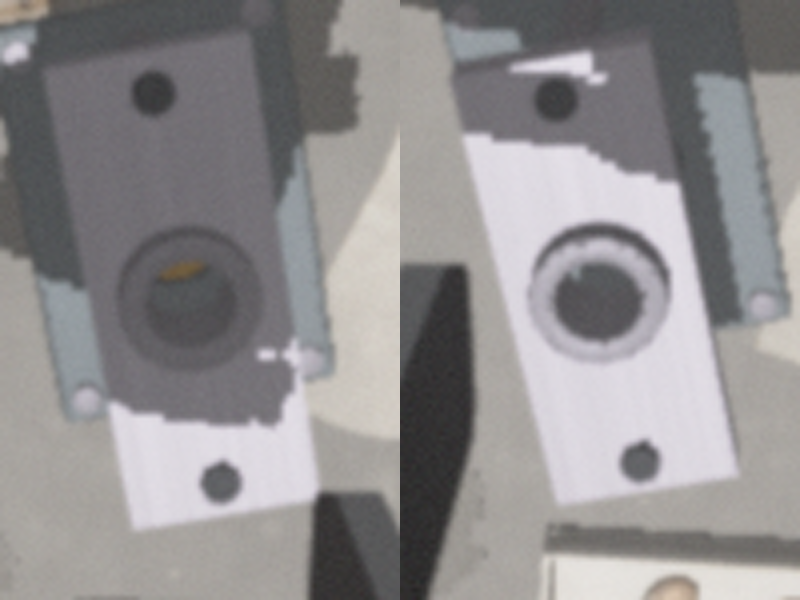

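View pics/w4w5.png

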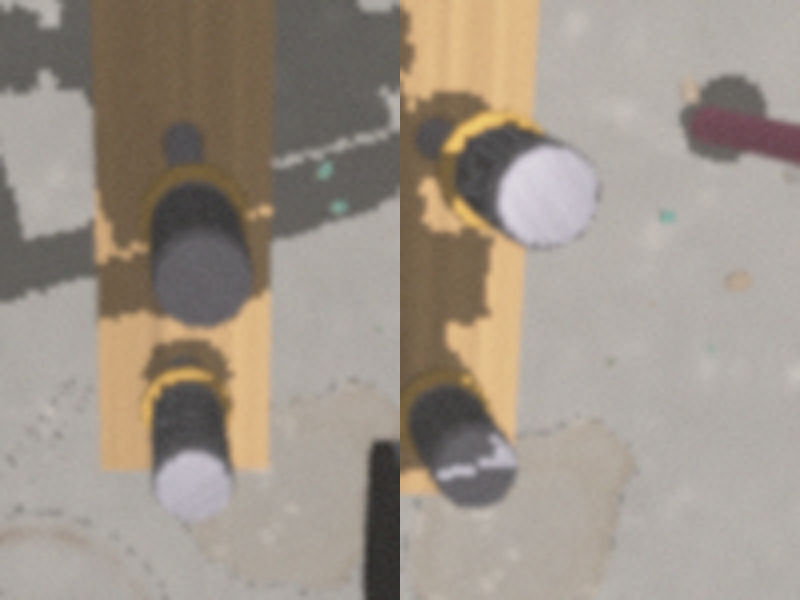

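```bash
python3 - <<'E'
from h import *
w2,w3,w4,w5=[load(f'w{i}') for i in (2,3,4,5)]
print("mouth",tri([(w2,(344.7,207.5)),(w3,(290.7,264.5))]), atz(w2,(344.7,207.5),.108),atz(w3,(290.7,264.5),.108))
print("drilltop",tri([(w4,(333.5,214.3)),(w5,(407,144))]),atz(w4,(333.5,214.3),.165),atz(w5,(407,144),.165))
print("grip net",tri([(w4,(333.4,208.7)),(w5,(401.1,141.0))]))
# rack yaw: edges in w4 z=.045
a=atz(w4,(283+97/4,145+200/4),.045);b=atz(w4,(283+103/4,145+465/4),.045);c=atz(w4,(283+270/4,145+465/4),.045);d=atz(w4,(304,87),.045)
print("rack edge yaw",np.degrees(np.arctan2(-(a-b)[0],(a-b)[1])),np.degrees(np.arctan2((c-b)[1],(c-b)[0])),np.degrees(np.arctan2(-(d-b)[0],(d-b)[1])),b,d)
# short drill, mandrel tops
print("short",atz(w4,(283+192/4,145+485/4),.115),"mandrel",atz(w4,(331,121),.125))
for n,u in (("orange",(238,257)),("pink",(440,210))): print(n,atz(w4,u,.155))
E
```

```text
mouth (array([ 0.47866221, -0.07584578,  0.10770345]), [0.0003509759271427859, 0.0003509759271428037]) [ 0.47835113 -0.07552066  0.108     ] [ 0.47894224 -0.07594482  0.108     ]
drilltop (array([0.51410465, 0.226198  , 0.16076121]), [0.0004073543088019566, 0.00040735430880197717]) [0.51348399 0.22791476 0.165     ] [0.51330059 0.22640053 0.165     ]
grip net (array([0.51433909, 0.22582408, 0.14334124]), [0.00034109817891191417, 0.0003410981789118816])
rack edge yaw 4.6458097922272525 3.8536320778771986 4.8858441182134795 [0.49771769 0.12659931 0.045     ] [0.48091694 0.32314212 0.045     ]
short [0.51911408 0.15752567 0.115     ] mandrel [0.50770318 0.29603207 0.125     ]
orange [0.43702095 0.18127898 0.155     ]
pink [0.5996902 0.2339724 0.155    ]
```

```bash
python3 -m handwheel '[30,22,-20,0,0,0.8,0.6, 63.5,46,-50,0,0,0.8,0.6, 63.5,46,-90,0,0,0.8,0.6, 63.5,46,-90,0,0,0.8,0.6,  63.5,46,-90,0,0,0.8,0.6]'
python3 - <<'E'
from h import *
look('w6',['drill_grip'])
p=load('w6')
for z in (.165,): print(proj(p,(.5137,.227,z)))
E
```

```text
time_s: 5.3
tool_pos: [0.5133, 0.2274, 0.1916]
orientation: [0.999, 0.042, -0.001, 0.0]
force: [-0.0, -1.1, 0.8]
gripper_width: 0.597
t 5.35 tcp [0.5138 0.2275 0.1929] F [-0.06  0.55  0.36] g 0.604
drill_grip [(0.95, [462.3, 227.0]), (0.7, [196.7, 285.7]), (0.63, [318.0, 235.1])]
[318.4133122 247.2519496]
```

View pics/w6.png

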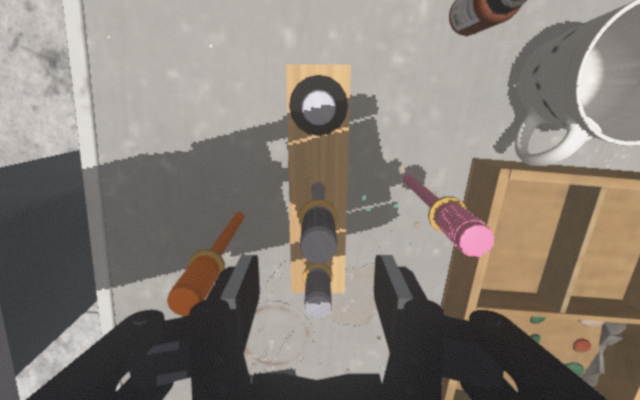

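```bash
python3 - <<'E'
from h import *
I=cv2.imread('pics/w6.png')[170:330,260:380]; cv2.imwrite('pics/w6c.png',cv2.resize(I,(450,600),interpolation=cv2.INTER_CUBIC))
E
```

```text
(no output)
```

View pics/w6c.png

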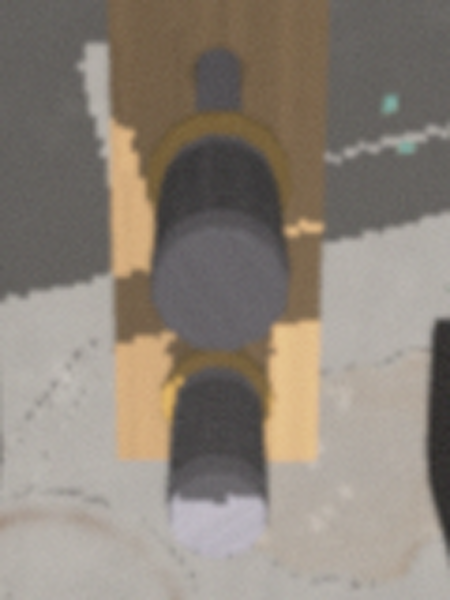

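```bash
python3 -m handwheel '[0,0.5,-25,0,0,0,0.6, 0,0.5,-45,0,0,0,0.6, 0,0.5,-60,0,0,0,0.6, 0,0.5,-67,0,0,0,0.6, 0,0.5,-67,0,0,0,0.6, 0,0.5,-67,0,0,0,0.6]'
python3 - <<'E'
from h import *
look('w7',[])
E
```

```text
time_s: 6.0
tool_pos: [0.514, 0.228, 0.1258]
orientation: [0.999, 0.042, 0.001, -0.0]
force: [0.7, -0.3, 1.2]
gripper_width: 0.605
t 6.05 tcp [0.5139 0.228  0.1257] F [-0.27 -0.22  0.59] g 0.596
```

View pics/w7.png

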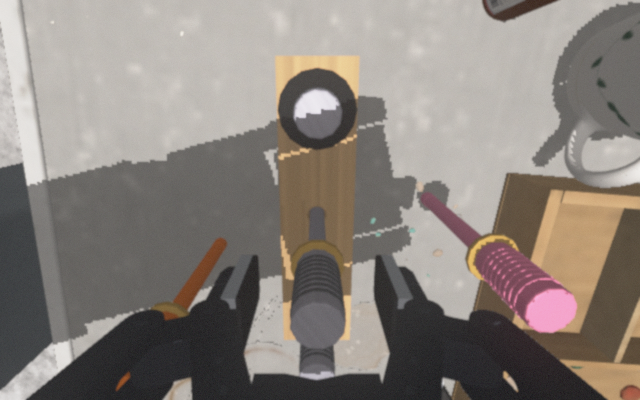

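The drill grip (318,312) sits midway between the fingers (250 and 383), and orange and pink are clear of them. Closing now.

```bash
python3 -m handwheel '[0,0,0,0,0,0,0, 0,0,0,0,0,0,0, 0,0,0,0,0,0,0, 0,0,0,0,0,0,0, 0,0,0,0,0,0,0, 0,0,0,0,0,0,0, 0,0,0,0,0,0,0, 0,0,0,0,0,0,0, 0,0,0,0,0,0,0, 0,0,0,0,0,0,0]'
python3 - <<'E'
from h import *
look('w8',[])
E
python3 -m handwheel '[0,0,8,0,0,0,0, 0,0,20,0,0,0,0, 0,0,40,0,0,0,0, 0,0,60,0,0,0,0, 0,0,90,0,0,0,0, 0,0,120,0,0,0,0, 0,0,120,0,0,0,0, 0,0,120,0,0,0,0, 0,0,120,0,0,0,0]'
python3 - <<'E'
from h import *
look('w9',[])
E
```

```text
time_s: 7.05
tool_pos: [0.5137, 0.2279, 0.125]
orientation: [0.999, 0.042, 0.001, -0.0]
force: [-0.4, 0.3, 6.0]
gripper_width: 0.223
t 7.1 tcp [0.5137 0.228  0.1249] F [-0.24 -0.27  6.62] g 0.217
time_s: 8.0
tool_pos: [0.5126, 0.2276, 0.2433]
orientation: [0.999, 0.042, -0.001, 0.0]
force: [-0.6, 0.2, -2.1]
gripper_width: 0.217
t 8.05 tcp [0.5127 0.2276 0.2432] F [ 0.3  -0.26 -2.33] g 0.221
```

View pics/w9.png

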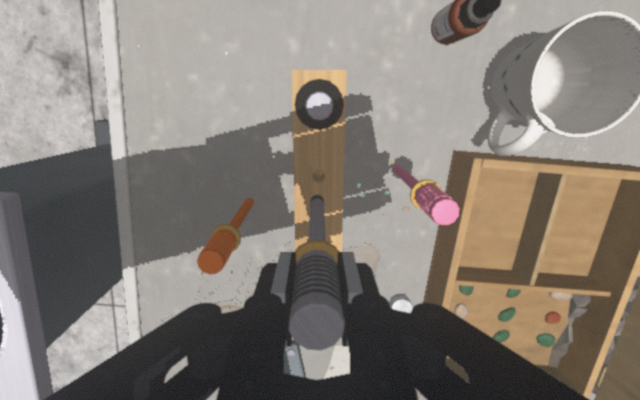

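```bash
python3 - <<'E'
from h import *
look('w10',['drill_tip'])
p=load('w10'); o=env.get_obs(); x=o["tool_pos"]
from scipy.spatial.transform import Rotation as Ro
R=Ro.from_quat(o["orientation"]).as_matrix(); print("toolz",R[:,2].round(4))
for s in (-.1149,-.1149+.106,-.1149+.155): print(s,proj(p,x-R[:,2]*s).round(1))
cv2.imwrite('pics/s10.png',env.grab_frame('scene'))
I=cv2.imread('pics/w10.png')[180:360,250:385]; cv2.imwrite('pics/w10c.png',cv2.resize(I,(450,600),interpolation=cv2.INTER_CUBIC))
I=cv2.imread('pics/s10.png')[60:260,180:420]; cv2.imwrite('pics/s10c.png',cv2.resize(I,(720,600),interpolation=cv2.INTER_CUBIC))
s=env.camera_params('scene')
for q in (-.1149,-.1149+.106): print(q,proj(s,x-R[:,2]*q).round(1))
E
```

```text
t 8.1 tcp [0.5128 0.2276 0.2432] F [ 0.1  -0.11 -1.94] g 0.218
drill_tip [(0.83, [314.9, 199.6]), (0.73, [244.5, 199.4]), (0.69, [397.2, 166.8])]
toolz [-1.8e-03 -6.0e-04 -1.0e+00]
-0.1149 [317.6 199.1]
-0.008900000000000005 [318.2 261.9]
0.0401 [318.7 327.2]
-0.1149 [282.7 200.8]
-0.008900000000000005 [281.3 146.7]
```

View pics/w10c.png

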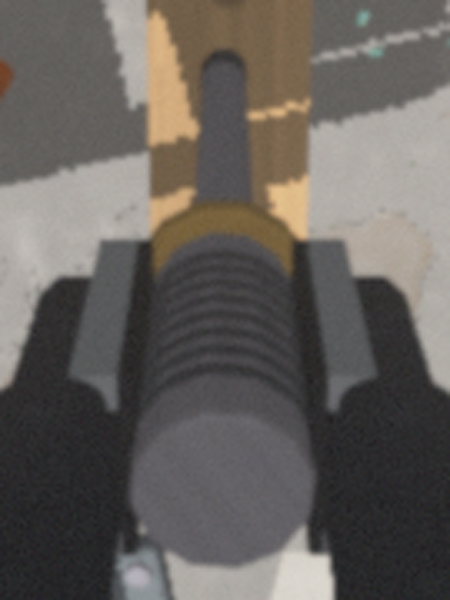

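View pics/s10c.png

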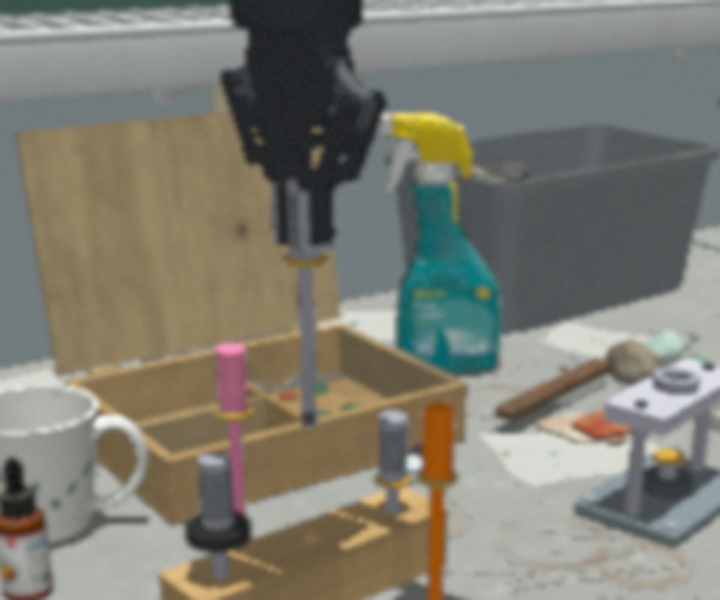

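Scene: drill in hand, tip at (283,200.7) against a predicted (282.7,200.8), so its axis agrees with the tool axis. The other tools still stand. Now over to the stand, high.

```bash
python3 -m handwheel '[0,0,15,0,0,0,0, 0,0,35,0,0,0,0, 0,0,50,0,0,0,0, 0,-12,50,0,0,0,0, -3,-35,50,0,0,0,0, -7,-65,50,0,0,0,0, -10,-95,50,0,0,0,0, -14,-125,50,0,0,0,0, -17,-155,50,0,0,0,0, -21,-185,50,0,0,0,0, -24,-215,50,0,0,0,0, -28,-245,50,0,0,0,0, -31,-275,50,0,0,0,0, -34,-295,50,0,0,0,0, -34,-303.5,50,0,0,0,0, -34,-303.5,50,0,0,0,0, -34,-303.5,50,0,0,0,0]'
python3 - <<'E'
from h import *
look('w11',['drill_tip','guide_mouth'])
p=load('w11'); x=env.get_obs()["tool_pos"]
print("tip pred",proj(p,x-[0,0,.1149]).round(1),"mouth pred",proj(p,(.4787,-.0757,.108)).round(1))
I=cv2.imread('pics/w11.png')[100:340,225:405]; cv2.imwrite('pics/w11c.png',cv2.resize(I,(450,600),interpolation=cv2.INTER_CUBIC))
E
```

```text
time_s: 9.9
tool_pos: [0.4792, -0.0753, 0.2939]
orientation: [0.999, 0.042, -0.0, -0.0]
force: [1.0, 0.2, -0.8]
gripper_width: 0.223
t 9.95 tcp [ 0.4792 -0.075   0.294 ] F [ 0.59 -0.49 -2.14] g 0.218
drill_tip [(0.56, [316.6, 200.5])]
guide_mouth [(0.76, [319.7, 180.3])]
tip pred [317.7 198.9] mouth pred [316.7 178.9]
```

View pics/w11c.png

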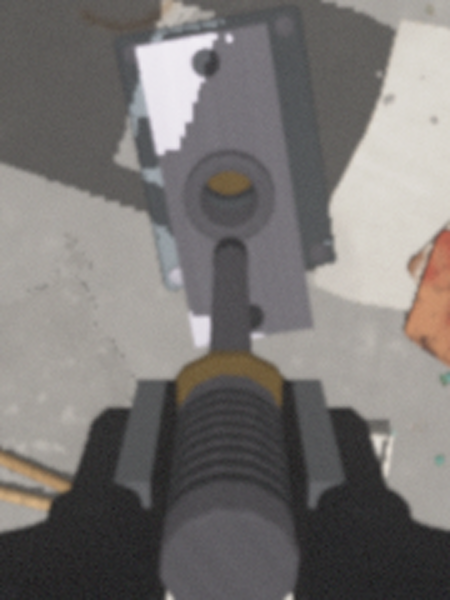

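```bash
python3 -m handwheel '[0,0,-12,0,0,0,0, -0.5,-0.5,-30,0,0,0,0, -0.5,-0.5,-48,0,0,0,0, -0.5,-0.5,-60,0,0,0,0, -0.5,-0.5,-64,0,0,0,0, -0.5,-0.5,-64,0,0,0,0, -0.5,-0.5,-64,0,0,0,0]'
python3 - <<'E'
from h import *
look('w12',['drill_tip','guide_mouth'])
p=load('w12'); x=env.get_obs()["tool_pos"]
print("tip pred",proj(p,x-[0,0,.1149]).round(1),"mouth pred",proj(p,(.4787,-.0757,.108)).round(1))
a=proj(p,(.4787,-.0757,.108)); print("px/mm", [(proj(p,(.4787+dx,-.0757+dy,.108))-a).round(2) for dx,dy in ((.001,0),(0,.001))])
I=cv2.imread('pics/w12.png')[150:250,280:355]; cv2.imwrite('pics/w12c.png',cv2.resize(I,(450,600),interpolation=cv2.INTER_CUBIC))
cv2.imwrite('pics/s12.png',env.grab_frame('scene')); cv2.imwrite('pics/t12.png',env.grab_frame('top'))
I=cv2.imread('pics/s12.png')[120:260,330:470]; cv2.imwrite('pics/s12c.png',cv2.resize(I,(600,600),interpolation=cv2.INTER_CUBIC))
s=env.camera_params('scene'); print("scene tip pred",proj(s,x-[0,0,.1149]).round(1),"mouth",proj(s,(.4787,-.0757,.108)).round(1))
E
```

```text
time_s: 10.75
tool_pos: [0.4791, -0.0762, 0.2308]
orientation: [0.999, 0.042, 0.0, 0.0]
force: [-0.4, -0.5, -0.8]
gripper_width: 0.22
t 10.8 tcp [ 0.4792 -0.0763  0.2309] F [ 0.49  0.84 -0.71] g 0.215
drill_tip [(0.7, [316.7, 201.5])]
guide_mouth [(0.77, [318.4, 195.2])]
tip pred [317.1 199.2] mouth pred [316.7 195.6]
px/mm [array([1.27, 0.1 ]), array([ 0.1 , -1.22])]
scene tip pred [406.  180.8] mouth [405.7 184.3]
```

View pics/w12c.png

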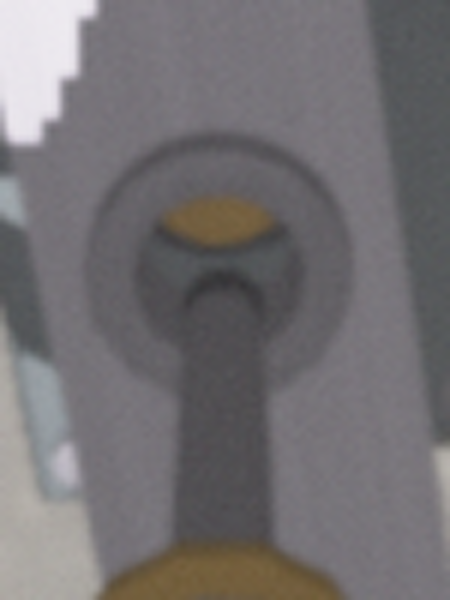

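View pics/s12c.png

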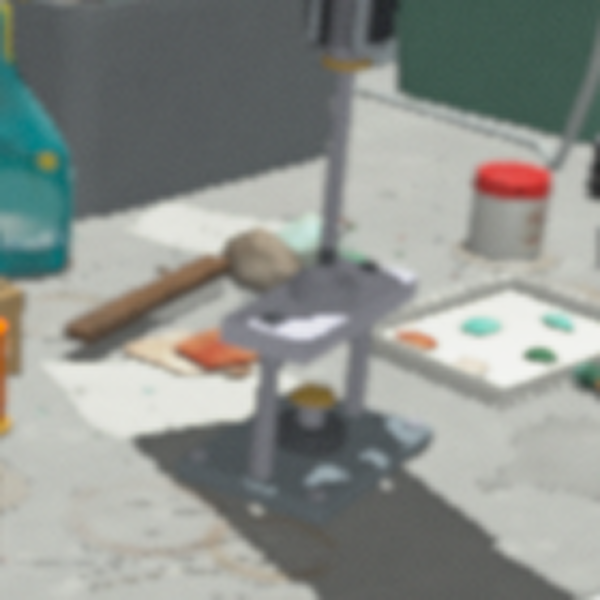

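```bash
cat >> h.py <<'E'
def circ(p,c,r,n=72):
    return np.array([proj(p,(c[0]+r*np.cos(a),c[1]+r*np.sin(a),c[2])) for a in np.linspace(0,2*np.pi,n)])
def overlay(img,p,circles,box,scale,out):
    u0,v0,u1,v1=box
    J=cv2.resize(img[v0:v1,u0:u1],None,fx=scale,fy=scale,interpolation=cv2.INTER_CUBIC)
    for c,r,col in circles:
        q=((circ(p,c,r)-[u0,v0]+0.5)*scale-0.5)
        cv2.polylines(J,[np.round(q*8).astype(np.int32)],True,col,1,cv2.LINE_AA,3)
    cv2.imwrite(out,J)
E
python3 - <<'E'
from h import *
x=np.array([.4792,-.0763,.2309])
G,Rd,B=(0,255,0),(0,0,255),(255,100,0)
m=(.4787,-.0757,.108)
C=[(m,.011,G),(m,.018,G),((x[0],x[1],x[2]-.1149),.005,Rd),((x[0],x[1],x[2]-.1149+.106),.013,B)]
p=load('w12'); overlay(cv2.imread('pics/w12.png'),p,C,(260,150,370,280),4.5,'pics/o1.png')
s=env.camera_params('scene'); overlay(cv2.imread('pics/s12.png'),s,C,(370,120,440,230),5,'pics/o2.png')
a=cv2.imread('pics/o1.png');b=cv2.imread('pics/o2.png');h=max(a.shape[0],b.shape[0])
f=lambda i:cv2.copyMakeBorder(i,0,h-i.shape[0],0,0,cv2.BORDER_CONSTANT)
c=np.hstack([f(a),f(b)]);print(c.shape);cv2.imwrite('pics/o12.png',c[:600,:])
E
```

```text
(585, 845, 3)
```

View pics/o1.png

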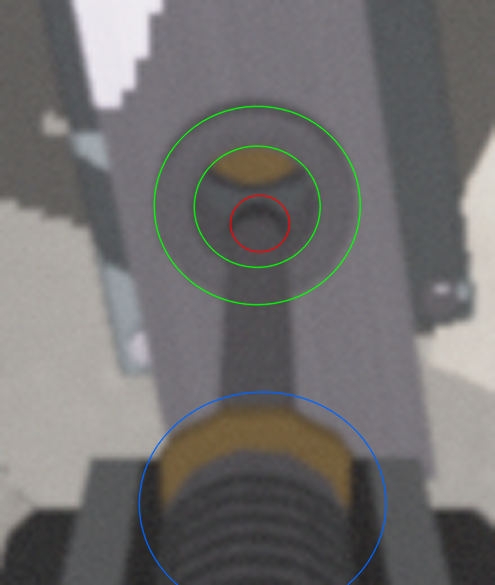

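View pics/o2.png

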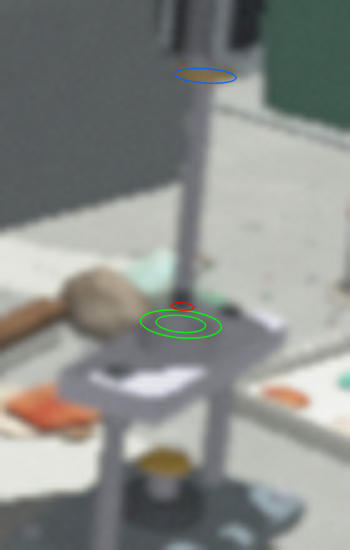

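```bash
python3 - <<'E'
from h import *
I=cv2.imread('pics/w12.png')
g=I.astype(int).sum(2)//3
print("col 316-318 rows 186-212",[int(v) for v in g[186:213,316:319].mean(1)])
for r in (204,210,216,222,228): print(r,[int(v) for v in g[r,300:336]])
C=[]
p=load('w12')
x=np.array([.4792,-.0763,.2309])
for dy,col in ((0,(0,0,255)),(-.0015,(0,255,255)),(-.003,(255,0,255))):
    C.append(((x[0],x[1]+dy,.116),.005,col))
m=(.4787,-.0757,.108); C+=[(m,.011,(0,255,0)),(m,.018,(0,255,0))]
J=cv2.convertScaleAbs(I,alpha=2,beta=-60)
overlay(J,p,C,(290,165,345,225),10,'pics/o3.png')
E
```

```text
col 316-318 rows 186-212 [92, 90, 90, 88, 80, 69, 73, 81, 76, 61, 55, 59, 68, 76, 81, 80, 80, 80, 79, 79, 80, 79, 80, 80, 79, 81, 82]
204 [97, 95, 100, 101, 94, 87, 84, 83, 79, 80, 77, 79, 77, 77, 76, 80, 81, 79, 79, 77, 82, 78, 75, 76, 83, 78, 83, 86, 98, 99, 100, 101, 100, 96, 98, 100]
210 [110, 98, 97, 97, 102, 99, 105, 102, 101, 98, 90, 82, 82, 80, 78, 80, 80, 79, 80, 80, 79, 80, 79, 83, 91, 101, 103, 98, 99, 98, 98, 100, 104, 110, 116, 117]
216 [119, 121, 119, 119, 120, 115, 115, 114, 110, 100, 86, 77, 82, 81, 82, 79, 81, 80, 81, 79, 80, 82, 82, 80, 95, 112, 119, 121, 117, 118, 117, 120, 120, 119, 122, 118]
222 [121, 122, 119, 119, 114, 119, 115, 115, 110, 100, 87, 81, 84, 79, 79, 80, 81, 80, 81, 80, 80, 79, 81, 79, 93, 111, 120, 117, 120, 122, 117, 120, 116, 117, 118, 119]
228 [118, 120, 118, 121, 117, 118, 119, 113, 109, 97, 85, 81, 79, 84, 79, 83, 83, 80, 82, 80, 84, 80, 79, 80, 89, 101, 116, 122, 123, 122, 121, 117, 117, 118, 120, 121]
```

View pics/o3.png

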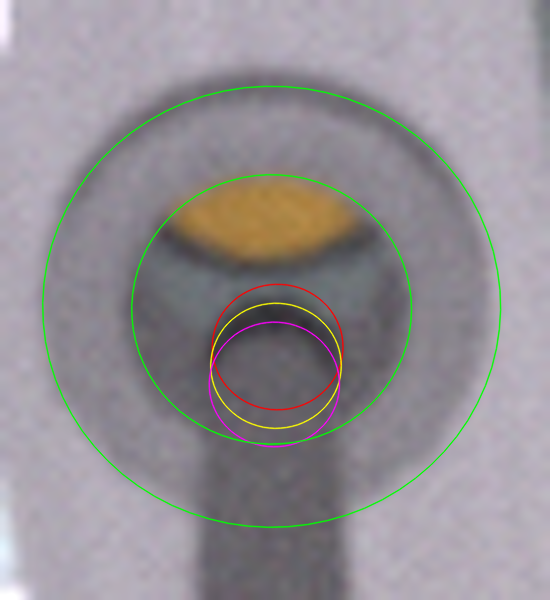

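```bash
python3 -m handwheel '[-0.6,1.7,0,0,0,0,0, -0.6,1.7,0,0,0,0,0, -0.6,1.7,-4,0,0,0,0, -0.6,1.7,-10,0,0,0,0, -0.6,1.7,-16,0,0,0,0, -0.6,1.7,-16,0,0,0,0, -0.6,1.7,-16,0,0,0,0]'
python3 - <<'E'
from h import *
look('w13',[])
I=cv2.imread('pics/w13.png'); p=load('w13'); x=env.get_obs()["tool_pos"]
m=(.4784,-.0757,.108); 
C=[(m,.011,(0,255,0)),(m,.018,(0,255,0)),((x[0],x[1]-.0011,.108),.005,(0,255,255))]
overlay(cv2.convertScaleAbs(I,alpha=2,beta=-60),p,C,(285,160,350,235),8,'pics/o4.png')
E
```

```text
time_s: 11.7
tool_pos: [0.4781, -0.0745, 0.2141]
orientation: [0.999, 0.042, -0.0, -0.0]
force: [0.3, -0.1, -1.8]
gripper_width: 0.222
t 11.75 tcp [ 0.4783 -0.0746  0.2143] F [-0.23  0.11 -1.42] g 0.22
```

View pics/o4.png

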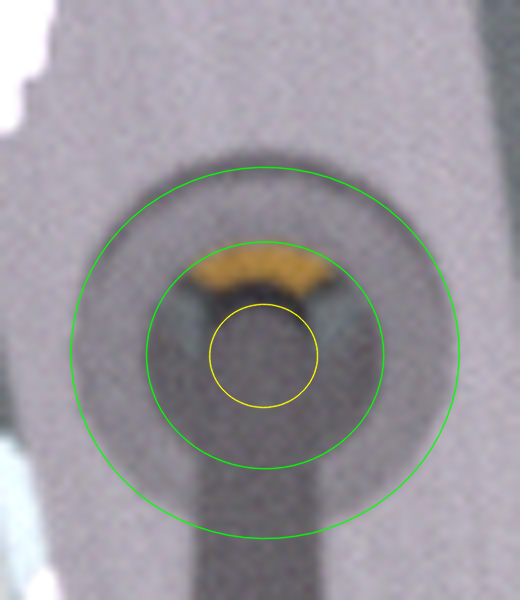

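```bash
python3 -m handwheel '[0.4,0,-5,0,0,0,0, 0.4,0,-13,0,0,0,0, 0.4,0,-21,0,0,0,0, 0.4,0,-29,0,0,0,0, 0.4,0,-37,0,0,0,0, 0.4,0,-44,0,0,0,0, 0.4,0,-48,0,0,0,0, 0.4,0,-49,0,0,0,0, 0.4,0,-49,0,0,0,0, 0.4,0,-49,0,0,0,0]'
python3 - <<'E'
from h import *
look('w14',[])
I=cv2.imread('pics/w14.png'); p=load('w14'); x=env.get_obs()["tool_pos"]
m=(.4784,-.0757,.108); 
C=[(m,.011,(0,255,0)),(m,.018,(0,255,0)),((x[0],x[1]-.0011,.108),.005,(0,255,255))]
overlay(cv2.convertScaleAbs(I,alpha=2,beta=-60),p,C,(270,180,365,270),6,'pics/o5.png')
cv2.imwrite('pics/s14.png',env.grab_frame('scene'))
I=cv2.imread('pics/s14.png')[100:240,330:470]; cv2.imwrite('pics/s14c.png',cv2.resize(I,(600,600),interpolation=cv2.INTER_CUBIC))
E
```

```text
time_s: 12.75
tool_pos: [0.4788, -0.0746, 0.1656]
orientation: [0.999, 0.042, 0.0, 0.0]
force: [-0.7, -0.4, -0.7]
gripper_width: 0.218
t 12.8 tcp [ 0.4788 -0.0746  0.1656] F [ 0.3  -0.44 -2.16] g 0.217
```

View pics/o5.png

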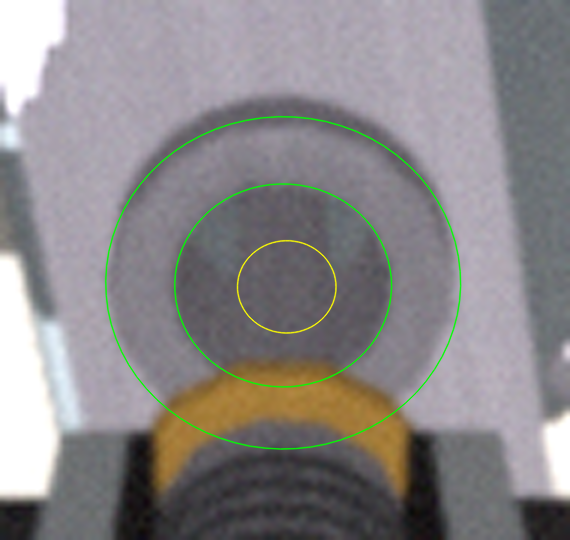

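View pics/s14c.png

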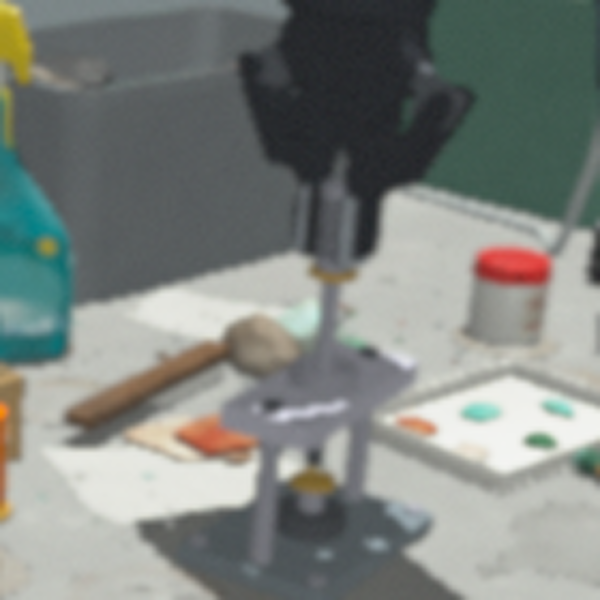

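```bash
for i in 1; do python3 -m handwheel '[0,0,-2,0,0,0,0, 0,0,-4,0,0,0,0, 0,0,-6,0,0,0,0, 0,0,-6,0,0,0,0, 0,0,-6,0,0,0,0]'; done
python3 - <<'E'
from h import *
F=[]
for i in range(5): env.grab_frame('wrist'); o=env.get_obs(); F.append(o['force'])
print(o['tool_pos'].round(4),np.mean(F,0).round(2))
E
python3 -m handwheel '[0,0,-2,0,0,0,0, 0,0,-4,0,0,0,0, 0,0,-6,0,0,0,0, 0,0,-6,0,0,0,0, 0,0,-6,0,0,0,0]'
python3 - <<'E'
from h import *
F=[]
for i in range(5): env.grab_frame('wrist'); o=env.get_obs(); F.append(o['force'])
print(o['tool_pos'].round(4),np.mean(F,0).round(2))
cv2.imwrite('pics/s15.png',env.grab_frame('scene'))
I=cv2.imread('pics/s15.png')[180:240,370:440]; cv2.imwrite('pics/s15c.png',cv2.resize(I,(700,600),interpolation=cv2.INTER_CUBIC))
E
```

```text
time_s: 13.35
tool_pos: [0.4786, -0.0745, 0.1592]
orientation: [0.999, 0.042, -0.0, -0.0]
force: [0.3, 0.2, -1.7]
gripper_width: 0.216
[ 0.4786 -0.0745  0.1594] [-0.05 -0.06 -1.58]
time_s: 14.1
tool_pos: [0.4787, -0.0745, 0.1534]
orientation: [0.999, 0.042, 0.0, 0.0]
force: [-0.3, 0.0, 0.6]
gripper_width: 0.217
[ 0.4787 -0.0745  0.1534] [0.92 0.04 1.11]
```

View pics/s15c.png

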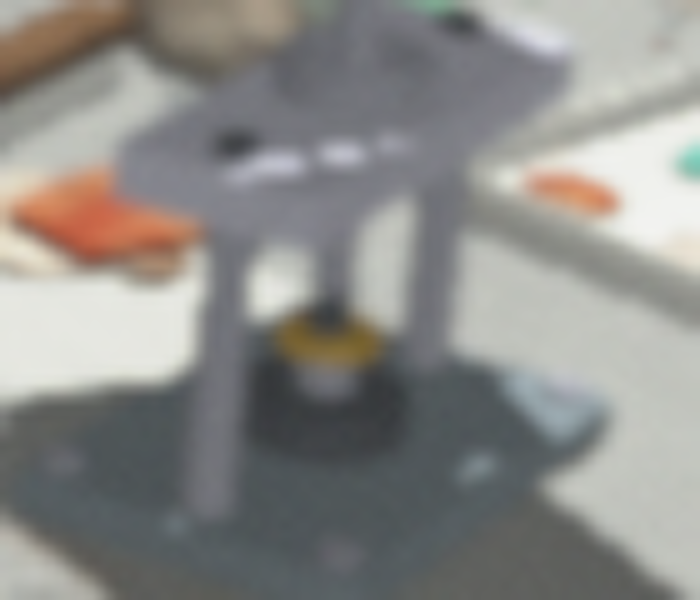

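Contact: ΔF is 2.7 N, so about 4.0 mm pressed, and the kinematics say 3.5 mm. The tip sits centred on the brass pad at crop (328,315). Another 3.3 mm down.

```bash
python3 -m handwheel '[0,0,-1,0,0,0,0, 0,0,-2.2,0,0,0,0, 0,0,-3.3,0,0,0,0, 0,0,-3.3,0,0,0,0, 0,0,-3.3,0,0,0,0, 0,0,-3.3,0,0,0,0]'
python3 - <<'E'
from h import *
F=[]
for i in range(12): env.grab_frame('scene'); o=env.get_obs(); F.append(o['force'])
print(o['tool_pos'].round(4),np.mean(F,0).round(2),"dF",np.mean(F,0)[2]+1.58,"press mm",(np.mean(F,0)[2]+1.58-1.5)/.3)
look('w16',[])
I=cv2.imread('pics/w16.png'); p=load('w16'); x=o["tool_pos"]
m=(.4784,-.0757,.108)
C=[(m,.011,(0,255,0)),(m,.018,(0,255,0)),((x[0],x[1]-.0011,.108),.005,(0,255,255))]
overlay(cv2.convertScaleAbs(I,alpha=2,beta=-60),p,C,(260,170,375,290),5,'pics/o6.png')
for n in ('scene',): cv2.imwrite('pics/s16.png',env.grab_frame(n))
s=env.camera_params('scene')
a,b,c=[cv2.resize(cv2.imread(f'pics/{q}.png')[150:250,370:435],None,fx=4,fy=4,interpolation=cv2.INTER_CUBIC) for q in ('s14','s15','s16')]
cv2.imwrite('pics/s16c.png',np.hstack([a,b,c]))
cv2.imwrite('pics/t16.png',env.grab_frame('top'))
E
```

```text
time_s: 15.0
tool_pos: [0.4786, -0.0745, 0.15]
orientation: [0.999, 0.042, 0.0, 0.0]
force: [0.4, -0.1, 2.1]
gripper_width: 0.216
[ 0.4786 -0.0745  0.15  ] [0.96 0.08 1.68] dF 3.2560723557300006 press mm 5.853574519100002
t 15.65 tcp [ 0.4786 -0.0745  0.15  ] F [ 0.98 -1.15  1.41] g 0.22
```

View pics/o6.png

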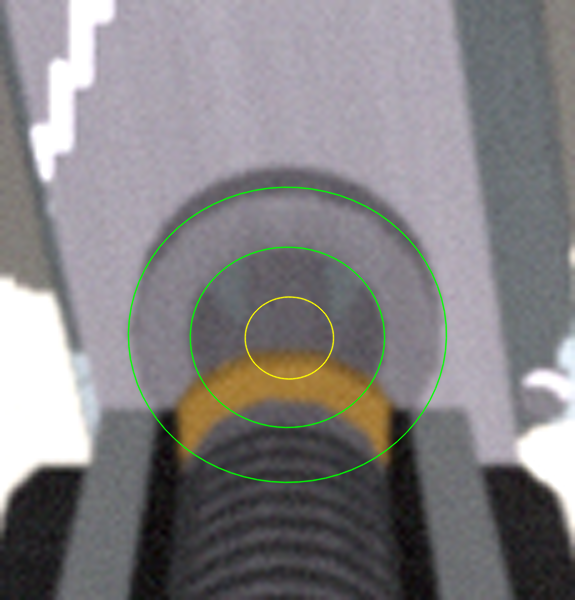

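View pics/s16c.png

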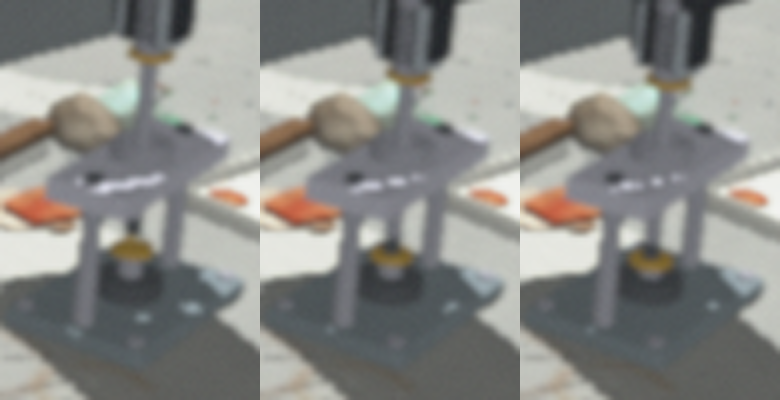

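View pics/s16.png

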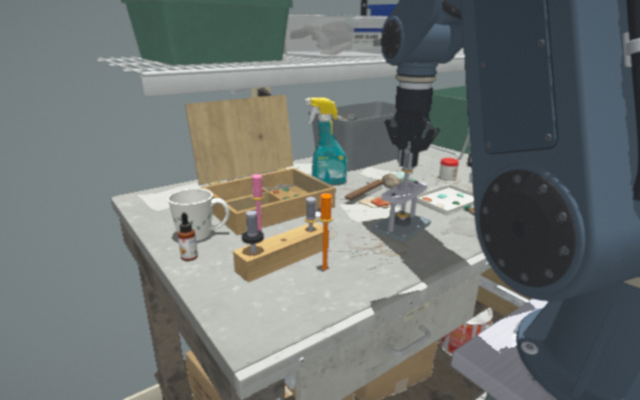

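```bash
python3 - <<'E'
from h import *
s=env.camera_params('scene'); I=cv2.imread('pics/s16.png')
x=(.4786,-.0756); m=(.4784,-.0757,.108); G=(0,255,0);Y=(0,255,255)
C=[(m,.011,G),(m,.018,G),((*x,.108),.005,Y),((*x,.140),.005,Y),((*x,.141),.013,(0,0,255)),((m[0],m[1],.035),.013,(255,0,255)),((*x,.035),.005,Y)]
J=cv2.convertScaleAbs(I,alpha=1.6,beta=-40)
overlay(J,s,C,(375,150,440,220),8,'pics/o7.png')
overlay(J,s,[],(375,150,440,220),8,'pics/o8.png')
for d in ('drill_grip','short_drill','disc_mandrel'): env.grab_frame
E
```

```text
(no output)
```

View pics/o7.png

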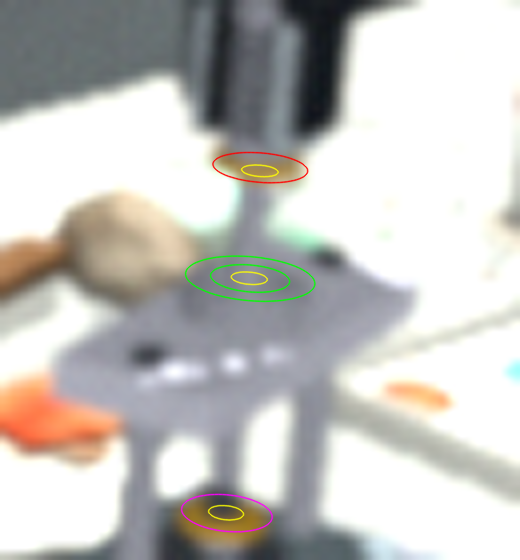

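View pics/o8.png

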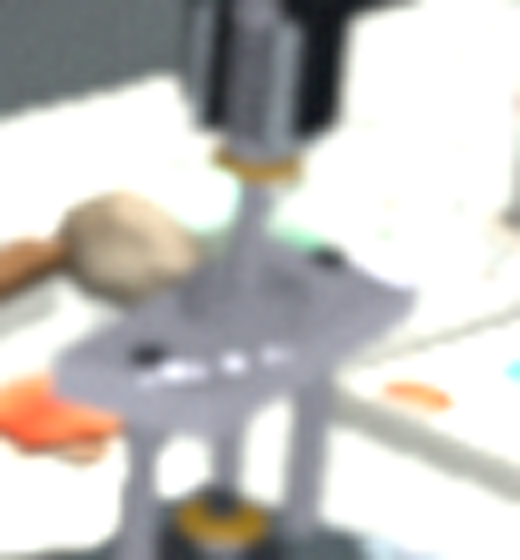

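```bash
python3 - <<'E'
from h import *
s=env.camera_params('scene')
f=lambda z:proj(s,(.4784,-.0757,z))
print("px/mm",(f(.042)-f(.035))/7)
prof={}
for n in ('s0','s10','s12','s14','s15','s16'):
    fn='pics/scene0.png' if n=='s0' else f'pics/{n}.png'
    I=cv2.imread(fn).astype(float)
    ch=(I[...,2]-I[...,0])  # red-blue: brass
    c=ch[203:226,396:411]
    prof[n]=c
    print(n,[int(v) for v in c.mean(1)])
from scipy.ndimage import shift
from scipy.optimize import minimize_scalar
# lower half: register bottom edge, columns excluding the tip
def low(c): return c[:, :]
for n in ('s15','s16'):
    best=None
    for r in ('s0','s12','s14'):
        def cost(d):
            a=shift(prof[r],(d,0),order=1,mode='nearest'); 
            cols=[0,1,2,3,4,10,11,12,13,14]
            return ((a-prof[n])[8:,cols]**2).mean()
        d=min(np.arange(0,6,.05),key=cost); print(n,r,"shift px",round(d,2),"mm",d/0.4)
E
```

```text
px/mm [ 0.03870932 -0.3909212 ]
s0 [-2, 0, 2, 3, 3, 10, 31, 61, 78, 72, 48, 22, 2, -5, -6, -5, -5, -5, -5, -5, -5, -6, -7]
s10 [-2, 0, 2, 3, 3, 9, 31, 62, 79, 73, 49, 22, 2, -5, -6, -5, -5, -5, -5, -5, -6, -6, -8]
s12 [-2, 0, 2, 3, 4, 6, 13, 26, 40, 48, 44, 26, 5, -5, -6, -6, -5, -5, -5, -6, -6, -6, -7]
s14 [-3, -1, 0, 1, 2, 7, 15, 27, 40, 48, 44, 27, 4, -5, -7, -5, -5, -5, -5, -6, -6, -6, -7]
s15 [-3, -2, 0, 0, 1, 0, 1, 3, 9, 20, 35, 43, 35, 13, -2, -5, -6, -5, -5, -6, -6, -6, -7]
s16 [-3, -1, 0, 0, 1, 1, 1, 0, 0, 5, 19, 34, 45, 42, 23, 3, -5, -6, -6, -5, -6, -6, -7]
s15 s0 shift px 2.3 mm 5.75
s15 s12 shift px 1.45 mm 3.6250000000000004
s15 s14 shift px 1.45 mm 3.6250000000000004
s16 s0 shift px 3.45 mm 8.625
s16 s12 shift px 2.75 mm 6.875
s16 s14 shift px 2.75 mm 6.875
```

Three measures of the pad travel: image shift under the same lighting 7.0 mm, kinematics 6.9 mm, force about 5.9 mm (noisy). The short drill (311,207) and mandrel (252,225) still stand in the rack in scene16. Handing in.

```bash
python3 - <<'E'
from h import *
o=env.get_obs(); print(o['time_s'],o['tool_pos'].round(4),o['joint_velocities'].round(4),o['gripper_width'])
print(env.sign_off())
E
```

```text
15.75 [ 0.4786 -0.0745  0.15  ] [-0.0003  0.0016  0.0021 -0.0009 -0.0008  0.0011] 0.2209680239652789
the job is handed in; nothing more can be done
None
```

I took the grey long drill out of the rack's middle hole and lowered it through the guide sleeve. It is now held still and upright on the sprung pad, about halfway down. I handed the job in at 15.75 s of the 51 s allowed; no verdict was reported.

- **Pad travel:** the camera images show 7.0 mm and the tool position 6.9 mm, against a halfway mark of 7 mm. The noisier force reading says about 5.9 mm; I left the drill where it was because the other two agree.
- **Centring:** along x, the wrist picture shows the drill within about 0.5 mm of the sleeve's axis. Along y it could only be seen indirectly, and I put it within about 1–1.5 mm.
- **Contact:** no side force showed on the way down, and the gripper stayed well above the stand. A small steady side force of about 1 N appeared only once the tip met the pad, which I take to be friction there. The drill showed clear of the bore on both sides along x.
- **Other tools:** the short drill and the disc mandrel still stand in the rack. The orange and pink look-alikes were not touched.

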